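# Fit the blue rotor on the keyed drive

### The arm

A 6-joint arm with a two-finger parallel gripper is mounted at the origin on the work surface. World frame = base frame: x ahead of the robot, y to its left, z up, the work surface at z = 0. Lengths are in m, angles in rad, forces in N, time in s.
With the tool pointing down it reaches from about 0.275 to 0.825 m from the base axis. Payload 4.9 kg.
Tool frame: the origin (TCP) lies midway between the tips of the shut fingers; the grasp point (between the pads) lies 19 mm behind it; y points along the fingers, z is the direction in which the jaws open and shut, and the axes are right-handed (so a half turn about y gives the same grasp; the last joint's range is limited). The gripper opens to 85 mm and grips with 20 to 120 N. Pads are 22 mm wide; open, the fingers measure 114 mm over their backs; the gripper's body (76 mm by 85 mm) begins 54 mm behind the grasp point. The pads swing forward as they close: fully open they stand 13 mm farther back than shut.
Start: joints at [-1.399, 0.326, -0.193, 1.052, 0, 1.437], TCP at [0.166, -0.524, 0.231] pointing down, gripper open.
Joint ranges: [-2.65, 2.65], [-0.97, 1.79], [-1.3, 1.35], [-1.93, 2.1], [-1.47, 1.37], [-3.14, 3.14]. Speed limits (rad/s): [2.57, 2.57, 3.14, 3.14, 3.14, 3.14].

### API

Orientations are given as [roll, pitch, yaw] about the fixed x, y, z axes, in that order (R = Rz(yaw) Ry(pitch) Rx(roll)).
In Python, from plant import ctrl gives the robot as it stands.
- The arm moves only by the tool jog_arm, never from a script. Its argument "deltas" is a list of rows, each a list of 4 numbers: the shift along the tool's x, y, z in mm, then the turn about the tool's y in rad. A call has 1 to 8 rows; each row is the pose to reach, as a shift and turn from the pose commanded when the call began, along the tool's axes at that moment; what a row does not reach only later rows make up. A row lasts 1/12 s, in which the tool goes at most 41.7 mm and 7.16 degrees, less where a joint would pass 70% of its speed; a pose out of reach is approached as far as the arm can. A call with a gripper value outside its range is refused whole. "grip" is the finger opening in mm, from 0 to 85.4, set as the call begins (left out, the last holds). The fingers move at their own pace and stop on an object; "force" is the grip in N (left out, the last holds). Time passes only in rows, so rows that repeat a pose let the fingers close. It gives the time, the measured TCP pose, the force and the opening at its end, in the units of the state.
- ctrl.get_state(): the state, without advancing time (a new reading comes with each control period).
- ctrl.capture(name): name is "scene" or "top" or "wrist"; returns (picture, depth): 384x512x3 uint8, red, green, blue; 384x512 float32, m along the optical axis (not along the pixel's ray), 0 where there is no reading.
- ctrl.camera_params(name): a dict with "intrinsics" (3x3 intrinsics, pixels), "origin" and "rotation" of the camera in the world; the wrist camera has in their place "mount" (4x4, takes a point from camera to tool coordinates, whose origin is the TCP and whose axes are the tool frame's). Camera axes: x right, y down, z forward; pixel columns grow to the right and rows downward; lengths in m; the calibration is good to about 2 mm. The wrist camera is an equidistant fisheye: a pixel r from the principal point sees the ray r / f radians off the axis. A picture is of the moment at which its call begins: read the wrist's pose just before it. camera_params takes no time and is no camera call.
- ctrl.sign_off(): hands the job in, once; it reports no verdict.
The state is a dict: "t": time; "joints": joint angles; "qd": joint speeds; "tau": joint torques, N m; "ee_pos": TCP position; "tool_rot": TCP orientation; "ft_force": force on the tool from outside, world axes, zero at the start; "torque": the same for the moment, N m; "finger_gap": opening from 0.0 (shut) to 1.0 (fully open).
Only numpy, scipy, OpenCV 4.12 (cv2) and the standard library are available. Lean on these libraries where they do the work, as an engineer would, in place of code of your own. Each camera call takes 0.05 s, during which the arm holds its last target.

### The job

Take the blue tube rotor out of its stand and fit it on the drive unit: set its nose in the square bore of the hub, turn it under a light push until its square shaft matches the bore and slips in, stop turning there, and let it down gently until the disc sits fully home on the hub, then let go. Never force it, and leave the orange rotor and everything else as it is.

Things in the scene. Friction and masses are not known exactly. Their poses are not given: they have to be found in the camera images.
- blue_rotor: blue disc, 84 mm across, 14 mm thick, 10 black tube places near its rim, white grip bar on top, about 0.25 kg; the rotor to fit. Origin: on its axis at the disc's underside, the face that comes to rest on the hub; z up along the axis. Starts upright in the blue stand.
- blue_grip (a point): middle of the blue rotor's grip bar, 38 mm above the rotor's origin; axes as the rotor's. The bar is 46 mm long along x, 18 mm thick along y (hold it across y, from above), and reaches from the disc's top, 24 mm below this point, to 12 mm above it.
- blue_tip (a point): lower tip of the blue rotor's shaft, 36 mm below its origin; axes as the rotor's. From the disc down: 26 mm of steel shaft, 14 mm square, sides along x and y, its lowest 2 mm bevelled by 1 mm; then a round nose, 13.6 mm across for 5 mm, that tapers over the last 5 mm to 5 mm across at the tip.
- orange_rotor: the same rotor in orange, in its own stand; leave it there. Origin and axes as for the blue one.
- blue_stand: grey plastic block, 90 x 90 x 50 mm high, fixed to the bench, with a round hole 26 mm across and 45 mm deep in the middle of its top, in which the blue rotor's shaft hangs loosely, the disc lying on the top face. Origin: middle of its underside.
- orange_stand: the same block, holding the orange rotor.
- drive: cream drive unit, 170 (x) x 190 (y) x 70 mm high, blue panel on its -x side, blue index marks on top, fixed to the bench. Origin: middle of its underside; z up. The hub, an aluminium block 44 mm square, 28 mm thick, sits in a 66 mm round well in its top and stands 3 mm proud; free room below it. More than 40 N between rotor and drive, or 15 N between robot and drive, harms it.
- drive_top (a point): hub axis at the hub's top, 73 mm above the drive's origin; the blue rotor's origin lies here when fully home. Axes as the drive's. Here opens the hub's square bore, 15.2 mm wide, right through the block, sides parallel to the block's. A brake holds the hub, turned by anything up to 0.75 rad either way from the housing's sides: this angle is not measured; it is seen, or found by feel.
- bore_end (a point): lower end of the bore, 28 mm below the top; axes as the drive's. The rotor's round nose enters the bore at any angle; then the corners of its square shaft rest on the hub, rotor origin 26 mm above the hub's top, until the two squares agree within about 0.07 rad (any of the four quarters will do); then it goes down freely, and turning on would jam it.
- blue_cap_bottle: clear bottle with a blue cap, 66 mm across, 150 mm high; a bystander. Origin: middle of its underside.
- amber_bottle: brown bottle with a blue cap, 60 mm across, 130 mm high; a bystander. Origin: middle of its underside.
- white_jar: white jar with a red lid, 72 mm across, 90 mm high; a bystander. Origin: middle of its underside.
- beaker: empty glass beaker, 66 mm across, 85 mm high; a bystander. Origin: middle of its underside.
- tube_rack: green rack with capped tubes, 190 x 80 x 84 mm high, its long side along its own y; a bystander. Origin: middle of its underside.
There are look-alikes about, which are no part of the job. What is shaped like the blue_rotor but green is not meant.

How it is judged:
At the end, for the whole second after the job is handed in: the blue rotor sits home on the hub (its origin within 3 mm of the hub's top in height and 4 mm of the axis, upright within 0.06 rad), released and at rest; the orange rotor is still in its stand (horizontal distance between blue_rotor and drive_top below 0.004 m and z of blue_rotor in the frame of drive_top below 0.003 m and angle between blue_rotor's own z axis and vertical below 0.06 rad and linear speed of blue_rotor below 0.02 m/s and angular speed of blue_rotor below 0.1 rad/s and horizontal distance between orange_rotor and orange_stand below 0.012 m); the robot touches nothing.
It fails at once if the drive unit is loaded with more than 40 N by the rotor, or 15 N by the robot itself (contact force between blue_rotor and drive above 40 N or contact force between any of the arm, the fingers and drive above 15 N).
It fails at once if the orange rotor is moved by more than 15 mm (distance of orange_rotor from where it was at the start of the episode above 0.015 m).
It fails at once if another thing on the bench is moved by more than 30 mm (distance of any of blue_cap_bottle, amber_bottle, white_jar, beaker, tube_rack from where it was at the start of the episode above 0.03 m).
It also fails if it takes over 61 s, if anything falls off the work surface, if the arm or the gripper's body presses on something with over 40 N, if the wrist force passes 120 N, or if a joint passes its speed limit or range.

## Working session

There is one attempt and no reset: what is moved stays moved. The work goes in short steps, Python scripts to look and compute and a tool call to move; the robot and the scene stay as the last step left them, time stands still between calls to the robot, and variables do not carry over. Pictures are saved under pics/ and viewed, and the job is handed in when it is done.

Besides the shell and the picture viewer there is one more tool, called as name(argument=value, ...), one argument or row to a line, values as JSON. jog_arm: Moves the arm, as the interface text tells. Its arguments: {"type":"object","properties":{"deltas":{"type":"array","items":{"type":"array","items":{"type":"number"}}},"grip":{"type":"number"},"force":{"type":"number"}},"required":["deltas"]}

```bash
ls; mkdir -p pics
python3 - <<'E'
from plant import ctrl
import cv2,numpy as np
np.set_printoptions(precision=4,suppress=True)
print(ctrl.get_state())
for n in ["scene","top","wrist"]:
    p=ctrl.camera_params(n); print(n,p)
    im,d=ctrl.capture(n); np.savez(f"pics/{n}0.npz",im=im,d=d); cv2.imwrite(f"pics/{n}0.png",im[:,:,::-1])
E
```

```text
pics
{'t': 0.0, 'joints': array([-1.3992,  0.3269, -0.1936,  1.052 ,  0.    ,  1.4366]), 'qd': array([-0.0005,  0.0005, -0.0007,  0.001 ,  0.002 , -0.0003]), 'tau': array([  0.0011, -44.3396,  26.2439,   0.0156,  -0.0002,  -0.    ]), 'ee_pos': array([ 0.1655, -0.5239,  0.2305]), 'tool_rot': array([-1.5725,  0.0003, -2.8358]), 'ft_force': array([0.3453, 0.3318, 0.6152]), 'torque': array([-0.0024, -0.0111, -0.0319]), 'finger_gap': 1.0009985647705593}
scene {'intrinsics': array([[476.3027,   0.    , 259.0811],
       [  0.    , 476.3027, 201.0818],
       [  0.    ,   0.    ,   1.    ]]), 'origin': array([1.0428, 0.5123, 1.0569]), 'rotation': array([-2.5536,  0.0123,  2.2465])}
top {'intrinsics': array([[408.505 ,   0.    , 250.1384],
       [  0.    , 408.505 , 186.5191],
       [  0.    ,   0.    ,   1.    ]]), 'origin': array([0.4494, 0.0811, 1.1668]), 'rotation': array([-3.0716, -0.0118, -1.565 ])}
wrist {'intrinsics': array([[297.3186,   0.    , 260.7769],
       [  0.    , 297.3186, 191.6017],
       [  0.    ,   0.    ,   1.    ]]), 'mount': array([[ 0.0004,  0.9448,  0.3277, -0.0848],
       [ 0.0006, -0.3277,  0.9448, -0.1428],
       [ 1.    , -0.0002, -0.0007, -0.0003],
       [ 0.    ,  0.    ,  0.    ,  1.    ]])}
```

View pics/scene0.png

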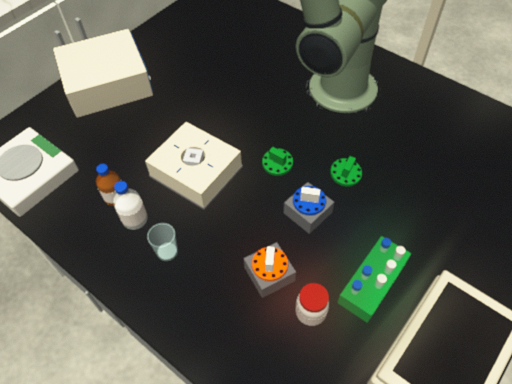

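View pics/top0.png

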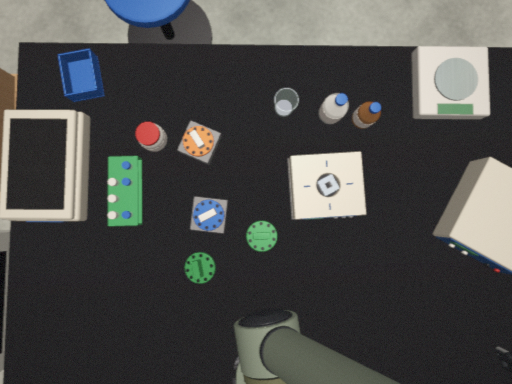

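View pics/wrist0.png

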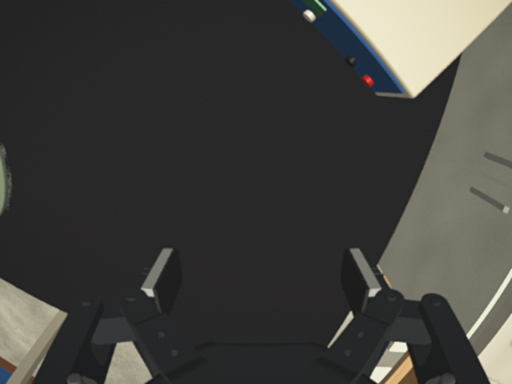

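The top view shows these look-alikes: the blue rotor at (208,215), the orange at (198,141), green discs at (262,236) and (200,268), and a blue bin at (80,75). The blue rotor in the grey stand matches the description. The drive is at (328,185), with its hub visibly turned. I'll take a close crop and measure.

```bash
cat > h.py <<'E'
import numpy as np,cv2
from scipy.spatial.transform import Rotation as R
np.set_printoptions(precision=4,suppress=True)
def rot(rpy): return R.from_euler('xyz',rpy).as_matrix()
def pts_on_plane(p,px,z):
    px=np.atleast_2d(px).astype(float); K=p['intrinsics']
    d=np.c_[(px[:,0]-K[0,2])/K[0,0],(px[:,1]-K[1,2])/K[1,1],np.ones(len(px))]@rot(p['rotation']).T
    o=p['origin']; return o+d*((z-o[2])/d[:,2])[:,None]
def depth_pts(p,px,d):
    px=np.atleast_2d(px); K=p['intrinsics']; z=d[px[:,1].astype(int),px[:,0].astype(int)]
    c=np.c_[(px[:,0]-K[0,2])/K[0,0]*z,(px[:,1]-K[1,2])/K[1,1]*z,z]
    return c@rot(p['rotation']).T+p['origin']
E
python3 - <<'E'
from plant import ctrl
from h import *
P={n:ctrl.camera_params(n) for n in("scene","top")}
for n,box,dbox in(("top",(180,190,236,240),(280,145,375,225)),("scene",(270,170,345,235),(140,118,248,210))):
    f=np.load(f"pics/{n}0.npz");im,d=f['im'],f['d'];hsv=cv2.cvtColor(im,cv2.COLOR_RGB2HSV)
    a,b,c,e=box
    cr=cv2.resize(im[b:e,a:c],None,fx=6,fy=6,interpolation=cv2.INTER_CUBIC)
    a2,b2,c2,e2=dbox
    cr2=cv2.resize(im[b2:e2,a2:c2],None,fx=6,fy=6,interpolation=cv2.INTER_CUBIC)
    cv2.imwrite(f"pics/crop_{n}.png",cr[:,:,::-1]);cv2.imwrite(f"pics/cropd_{n}.png",cr2[:,:,::-1])
    sub=np.zeros(im.shape[:2],bool);sub[b:e,a:c]=1
    blue=sub&(hsv[...,0]>100)&(hsv[...,0]<130)&(hsv[...,1]>120)
    white=sub&(hsv[...,1]<60)&(hsv[...,2]>170)
    for nm,m,zs in(("blue",blue,(.064,)),("bar",white,(.1,))):
        ys,xs=np.nonzero(m); px=np.c_[xs,ys]
        w=pts_on_plane(P[n],px,zs[0])
        (cx,cy),(w1,h1),ang=cv2.minAreaRect((w[:,:2]*1000).astype(np.float32))
        u,s,vt=np.linalg.svd(w[:,:2]-w[:,:2].mean(0)); 
        print(n,nm,len(xs),'mean',w.mean(0),'rect',cx,cy,w1,h1,'axis deg',np.degrees(np.arctan2(vt[0,1],vt[0,0])),'depth z',np.median(depth_pts(P[n],px,d)[:,2]))
E
```

```text
top blue 446 mean [0.4501 0.1799 0.064 ] rect 450.7002868652344 181.4666290283203 78.16629028320312 77.60750579833984 axis deg -159.73997430299434 depth z 0.06409598187915144
top bar 130 mean [0.4506 0.1808 0.1   ] rect 450.415283203125 180.81085205078125 18.215946197509766 47.769683837890625 axis deg -61.863215743551876 depth z 0.09959162125745591
scene blue 499 mean [0.4614 0.1886 0.064 ] rect 453.1496276855469 184.85696411132812 84.47303009033203 81.56580352783203 axis deg 117.91523808921801 depth z 0.06180397375300262
scene bar 244 mean [0.4596 0.1881 0.1   ] rect 460.46478271484375 188.28480529785156 41.09606170654297 46.54986572265625 axis deg 107.0664289589861 depth z 0.09328451654322367
```

```bash
python3 -c "
import cv2,numpy as np
a=[cv2.imread('pics/'+f) for f in('crop_top.png','cropd_top.png')]
h=max(x.shape[0] for x in a)
o=np.hstack([cv2.copyMakeBorder(x,0,h-x.shape[0],0,0,0) for x in a]);o=cv2.resize(o,None,fx=.85,fy=.85);print(o.shape);cv2.imwrite('pics/m.png',o)"
```

```text
(408, 770, 3)
```

View pics/m.png

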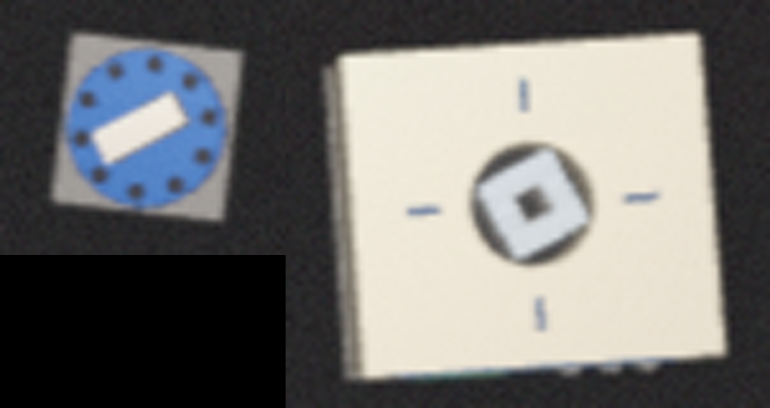

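View pics/cropd_scene.png

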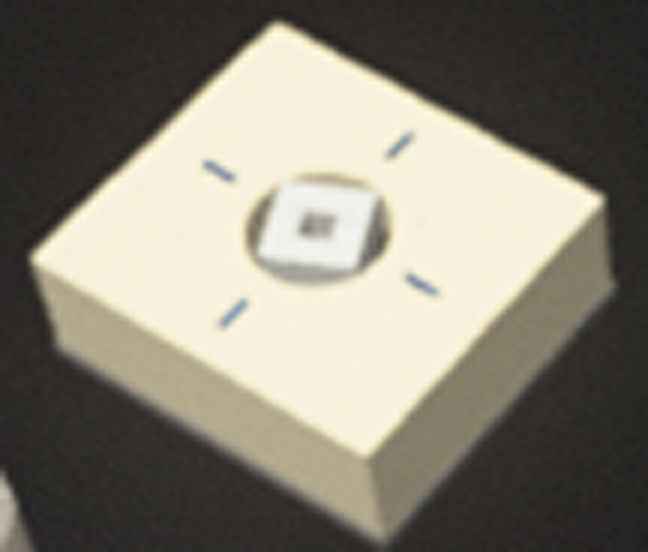

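The crop confirms the choice: a blue disc with a white bar on a grey block, at top pixel (208,215). The hub block is turned about 30° inside the well at (328,185). Next I'll measure the hub.

Run:
```python
from plant import ctrl
from h import *
for n,box,cbox in(("top",(305,165,350,205),(280,145,375,225)),("scene",(175,142,212,170),(140,118,248,210))):
    P=ctrl.camera_params(n)
    f=np.load(f"pics/{n}0.npz");im,d=f['im'].astype(int),f['d']
    a,b,c,e=box;sub=np.zeros(d.shape,np.uint8);sub[b:e,a:c]=1
    g=im.mean(2); hub=((im[...,2]-im[...,0]>-3)&(g>150)&(sub>0)).astype(np.uint8)
    k,l,st,ce=cv2.connectedComponentsWithStats(hub); i=1+np.argmax(st[1:,4]); hub=(l==i).astype(np.uint8)
    cs,_=cv2.findContours(hub,cv2.RETR_EXTERNAL,cv2.CHAIN_APPROX_NONE); cc=max(cs,key=cv2.contourArea)[:,0]
    w=pts_on_plane(P,cc,.073)
    (cx,cy),s,ang=cv2.minAreaRect((w[:,:2]*1000).astype(np.float32)); print(n,'hub',cx,cy,s,ang,'z',np.median(depth_pts(P,np.argwhere(hub)[:,::-1],d)[:,2]))
    bore=((g<150)&(sub>0)&(cv2.fillPoly(np.zeros_like(hub),[cc],1)>0))
    ys,xs=np.nonzero(bore); wt=(200-g[ys,xs])
    print('bore',len(xs),np.average(pts_on_plane(P,np.c_[xs,ys],.073),axis=0,weights=wt)if len(xs) else '')
    a,b,c,e=cbox
    # blue index marks
    m=((im[...,2]-im[...,0]>0)&(g<215)&(g>60)); mm=np.zeros_like(m);mm[b:e,a:c]=m[b:e,a:c];mm[box[1]:box[3],box[0]:box[2]]=0
    k,l,st,ce=cv2.connectedComponentsWithStats(mm.astype(np.uint8))
    for j in range(1,k):
        if st[j,4]>2: print('  mark',st[j,4],ce[j],pts_on_plane(P,ce[j],.07)[0])
    # cream top outline via depth
    pp=np.argwhere(d>0)[:,::-1]; pp=pp[(pp[:,0]>=a)&(pp[:,0]<c)&(pp[:,1]>=b)&(pp[:,1]<e)]
    q=depth_pts(P,pp,d); q=q[abs(q[:,2]-.070)<.006]
    (cx,cy),s,ang=cv2.minAreaRect((q[:,:2]*1000).astype(np.float32)); print('  top rect',cx,cy,s,ang,len(q))
```

```text
top hub 532.749755859375 -141.20016479492188 (45.618961334228516, 46.37668228149414) 28.871694564819336 z 0.07282867476462684
bore 26 [ 0.5329 -0.1404  0.073 ]
  mark 5 [326.2 162.4] [ 0.5933 -0.137   0.07  ]
  mark 5 [350.8 183.4] [ 0.5367 -0.2032  0.07  ]
  mark 8 [329.5 207. ] [ 0.4726 -0.1451  0.07  ]
  mark 91 [327.5934 217.    ] [ 0.4458 -0.1397  0.07  ]
  top rect 533.0655517578125 -142.05850219726562 (170.14202880859375, 191.50299072265625) 3.992464542388916 4188
scene hub 529.4520874023438 -80.18655395507812 (10.449331283569336, 3.978916883468628) 78.84318542480469 z 0.06873289274022854
bore 0 
  mark 4 [178.  170.5] [ 0.5932 -0.1347  0.07  ]
  top rect 591.4408569335938 -133.8747100830078 (290.6502685546875, 193.31521606445312) 3.8192739486694336 3404
```

```bash
cat >> h.py <<'E'
def go(st,target,jaw_deg=None):
    """deltas in tool axes (mm) and turn about tool y (rad) from state st to TCP target / jaw (tool z) world heading mod 180"""
    M=rot(st['tool_rot']); d=M.T@(np.array(target)-st['ee_pos'])*1000
    j=np.degrees(np.arctan2(M[1,2],M[0,2])); t=0
    if jaw_deg is not None:
        t=-np.radians((jaw_deg-j+90)%180-90)
    print('jaw now',j,'tilt',np.degrees(np.arccos(-M[2,1])),'delta mm',d,'|d|',np.linalg.norm(d),'turn',t)
E
python3 - <<'E'
from plant import ctrl
from h import *
P=ctrl.camera_params('top');f=np.load("pics/top0.npz");d=f['d']
pp=np.argwhere(d>0)[:,::-1];pp=pp[(pp[:,0]>435)&(pp[:,1]>155)&(pp[:,1]<270)];q=depth_pts(P,pp,d);q=q[q[:,2]>.05]
print(np.percentile(q[:,2],[5,50,99]),q.min(0),q.max(0))
st=ctrl.get_state()
go(st,(0.4505,0.181,0.23),28.1)
M=rot(st['tool_rot']);print(M)
E
```

```text
[0.065 0.105 0.11 ] [ 0.3077 -0.6186  0.0501] [ 0.6084 -0.4489  0.1132]
jaw now -72.47993821481955 tilt 0.07608144512055343 delta mm [-483.9978    1.5512 -586.5495] |d| 760.4580998722045 turn 1.3861415702887243
[[-0.9536 -0.0002  0.301 ]
 [-0.301   0.0013 -0.9536]
 [-0.0002 -1.     -0.0013]]
```

jog_arm(
  deltas=[
    [-24, 0, -29, -0.09],
    [-48, 0, -58, -0.18],
    [-72, 0, -87, -0.27],
    [-96, 0, -116, -0.36],
    [-120, 0, -145, -0.45],
    [-145, 0, -175, -0.54],
    [-170, 0, -205, -0.62],
    [-194, 0, -235, -0.7],
  ],
  grip=60,
)

```text
t: 0.82
ee_pos: [0.28, -0.2401, 0.2312]
tool_rot: [-1.571, 0.0, -2.133]
ft_force: [0.5, -0.5, -0.3]
finger_gap: 0.701
```

Run:
```python
from plant import ctrl
from h import *
st=ctrl.get_state();print(st['joints'],st['ee_pos'],st['finger_gap'],st['t'])
go(st,(0.4505,0.181,0.23),28.1)
```

```text
[-0.91   -0.0157 -0.6068  0.9796  0.0002  1.2226] [ 0.28   -0.2401  0.2312] 0.7009054767159556 0.8167
jaw now -32.18959826553882 tilt 0.013972358451153319 delta mm [-447.2296    1.2599  -80.057 ] |d| 454.3402163564992 turn -1.0522519944383149
```

jog_arm(
  deltas=[
    [-37, 0, -7, -0.09],
    [-74, 0, -13, -0.18],
    [-111, 0, -20, -0.27],
    [-148, 0, -26, -0.36],
    [-185, 0, -33, -0.45],
    [-222, 0, -40, -0.54],
    [-259, 0, -46, -0.63],
    [-296, 0, -53, -0.72],
  ],
)

```text
t: 1.48
ee_pos: [0.3938, 0.0383, 0.2314]
tool_rot: [-1.57, -0.0, -1.411]
ft_force: [0.8, -0.1, 1.1]
finger_gap: 0.702
```

Run:
```python
from plant import ctrl
from h import *
st=ctrl.get_state();print(st['joints'],st['ee_pos'],st['finger_gap'],st['t'])
go(st,(0.4505,0.181,0.20),28.1)
```

```text
[-0.0899  0.0368 -0.5531  0.9804 -0.0002  1.3211] [0.3938 0.0383 0.2314] 0.7016062722648082 1.4833
jaw now 9.153047653773289 tilt 0.03085238040872289 delta mm [-131.8348   31.3614   78.6323] |d| 156.67479620516923 turn -0.3306867016601207
```

jog_arm(
  deltas=[
    [-33, 8, 19, -0.08],
    [-66, 16, 39, -0.16],
    [-99, 24, 59, -0.25],
    [-132, 31, 79, -0.33],
    [-132, 31, 79, -0.33],
    [-132, 31, 79, -0.33],
  ],
)

```text
t: 1.98
ee_pos: [0.4509, 0.1805, 0.1992]
tool_rot: [-1.573, 0.0, -1.082]
ft_force: [-1.2, -0.6, -0.1]
finger_gap: 0.702
```

Run:
```python
from plant import ctrl
from h import *
st=ctrl.get_state();print(st['joints'],st['ee_pos'],st['finger_gap'],st['t'])
go(st,(0.4505,0.181,0.07),28.1)
im,d=ctrl.capture('wrist');np.savez('pics/w1.npz',im=im,d=d);cv2.imwrite('pics/w1.png',im[...,::-1])
```

```text
[ 0.2288  0.2354 -0.4046  0.9328 -0.0002  1.3113] [0.4509 0.1805 0.1992] 0.7020428220563302 1.9833
jaw now 27.98255890430455 tilt 0.11180780525498221 delta mm [ -0.5349 129.2386   0.1208] |d| 129.23972485486806 turn -0.0020497337970354222
```

View pics/w1.png

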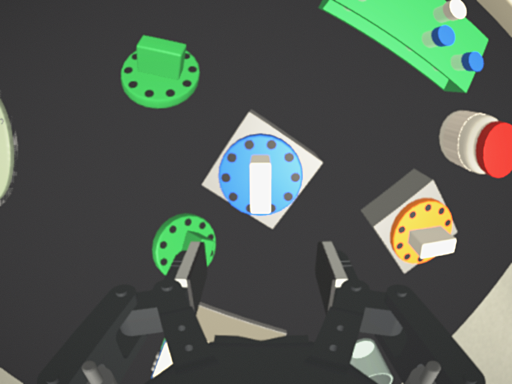

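The wrist view shows the blue rotor at (260,180). Its bar lies at (260,187), upright in the picture and centred between the jaws. I'll cast rays through the fisheye model to check position and angle.

```bash
cat >> h.py <<'E'
def wrist_plane(p,st,px,z):
    px=np.atleast_2d(px).astype(float);K=p['intrinsics']
    u=(px-[K[0,2],K[1,2]]);r=np.linalg.norm(u,axis=1);th=r/K[0,0]
    s=np.where(r>1e-6,np.sin(th)/np.maximum(r,1e-9),1/K[0,0])
    dc=np.c_[u*s[:,None],np.cos(th)]
    M=rot(st['tool_rot']);T=p['mount'];o=M@T[:3,3]+st['ee_pos'];d=dc@(M@T[:3,:3]).T
    return o+d*((z-o[2])/d[:,2])[:,None]
E
python3 - <<'E'
from plant import ctrl
from h import *
st=ctrl.get_state();p=ctrl.camera_params('wrist')
im=np.load('pics/w1.npz')['im'];hsv=cv2.cvtColor(im,cv2.COLOR_RGB2HSV)
s=np.zeros(im.shape[:2],bool);s[120:225,215:308]=1
b=s&(hsv[...,0]>95)&(hsv[...,0]<125)&(hsv[...,1]>90)
cs,_=cv2.findContours(b.astype(np.uint8),cv2.RETR_EXTERNAL,cv2.CHAIN_APPROX_NONE);c=max(cs,key=cv2.contourArea)[:,0]
w=wrist_plane(p,st,c,.064);print('disc',cv2.minEnclosingCircle((w[:,:2]*1000).astype(np.float32)))
m=s&(im.min(2)>240);m[:,:245]=0;m[:,277:]=0
cs,_=cv2.findContours(m.astype(np.uint8),cv2.RETR_EXTERNAL,cv2.CHAIN_APPROX_NONE);c=max(cs,key=cv2.contourArea)[:,0]
w=wrist_plane(p,st,c,.1);print('bar',cv2.minAreaRect((w[:,:2]*1000).astype(np.float32)),c.min(0),c.max(0))
E
```

```text
disc ((447.6914367675781, 182.3687286376953), 42.24973678588867)
bar ((447.99591064453125, 182.61537170410156), (17.516267776489258, 44.61450958251953), 28.399463653564453) [250 163] [270 212]
```

Run:
```python
from plant import ctrl
from h import *
st=ctrl.get_state()
go(st,(0.449,0.182,0.071),28.3)
```

```text
jaw now 27.860607894858997 tilt 0.11497019356340595 delta mm [ -3.0422 128.6023   0.1281] |d| 128.6383191287773 turn -0.007668838941979486
```

jog_arm(
  deltas=[
    [-3, 30, 0, -0.006],
    [-3, 60, 0, -0.006],
    [-3, 85, 0, -0.006],
    [-3, 105, 0, -0.006],
    [-3, 120, 0, -0.006],
    [-3, 128, 0, -0.006],
    [-3, 128, 0, -0.006],
    [-3, 128, 0, -0.006],
  ],
)

```text
t: 2.7
ee_pos: [0.4499, 0.1809, 0.0728]
tool_rot: [-1.571, -0.0, -1.081]
ft_force: [1.1, 0.1, 0.5]
finger_gap: 0.705
```

jog_arm(
  deltas=[
    [0, 0, 0, 0],
    [0, 0, 0, 0],
    [0, 0, 0, 0],
    [0, 0, 0, 0],
    [0, 0, 0, 0],
    [0, 0, 0, 0],
    [0, 0, 0, 0],
    [0, 0, 0, 0],
  ],
  grip=8,
  force=40,
)

```text
t: 3.37
ee_pos: [0.4504, 0.1817, 0.0732]
tool_rot: [-1.57, -0.001, -1.08]
ft_force: [-1.1, -1.1, 5.7]
finger_gap: 0.204
```

jog_arm(
  deltas=[
    [0, -5, 0, 0],
    [0, -15, 0, 0],
    [0, -30, 0, 0],
    [0, -50, 0, 0],
    [0, -70, 0, 0],
    [0, -90, 0, 0],
    [0, -110, 0, 0],
    [0, -120, 0, 0],
  ],
  force=60,
)

```text
t: 4.03
ee_pos: [0.4506, 0.182, 0.195]
tool_rot: [-1.568, -0.001, -1.08]
ft_force: [-0.6, 0.3, -2.7]
finger_gap: 0.198
```

Run:
```python
from plant import ctrl
from h import *
for n in('scene','wrist'):
    st=ctrl.get_state()
    im,d=ctrl.capture(n);np.savez(f'pics/{n}2.npz',im=im,d=d);cv2.imwrite(f'pics/{n}2.png',im[...,::-1])
    print(st['ee_pos'],st['tool_rot'],st['ft_force'],st['torque'],st['finger_gap'])
cv2.imwrite('pics/s2c.png',cv2.resize(cv2.imread('pics/scene2.png')[110:260,230:380],None,fx=4,fy=4))
go(st,(0.533,-0.141,0.22))
```

```text
[0.4506 0.182  0.195 ] [-1.568  -0.0007 -1.0796] [-0.5892  0.2872 -2.6945] [ 0.0024 -0.0501  0.0027] 0.198377407449197
[0.4515 0.1821 0.1959] [-1.566  -0.0012 -1.0796] [ 0.7981  0.3952 -1.6367] [ 0.031  -0.082   0.0024] 0.2025451558693011
jaw now 28.143786886199333 tilt 0.2842472861386899 delta mm [323.4186 -24.0656 -80.4158] |d| 334.1338210097254 turn 0
```

View pics/s2c.png

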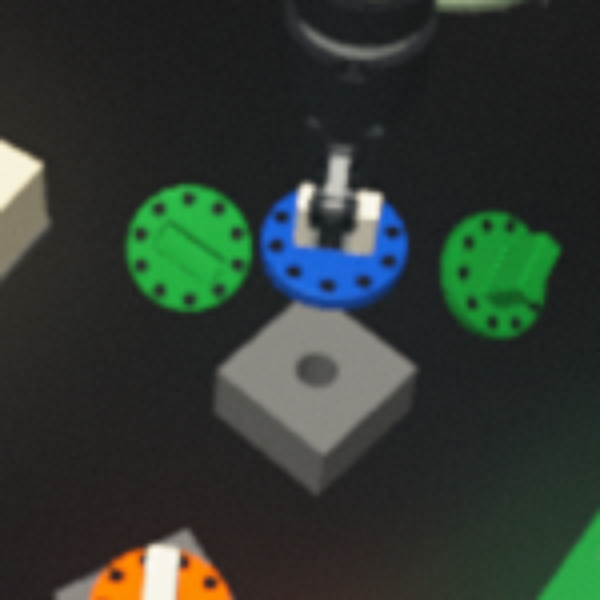

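View pics/wrist2.png

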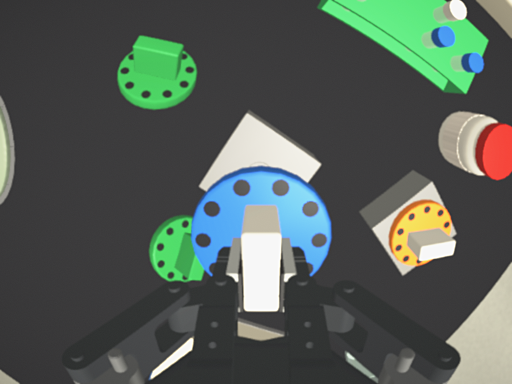

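The rotor is held upright and clear of the stand, and the wrist force shows about its weight. Next I'll carry it to a spot beside the hub where the wrist camera can see the bore.

Run:
```python
from plant import ctrl
from h import *
st=ctrl.get_state()
go(st,(0.561,-0.194,0.235))
p=ctrl.camera_params('wrist')
im=np.load('pics/wrist2.npz')['im'];hsv=cv2.cvtColor(im,cv2.COLOR_RGB2HSV)
b=(hsv[...,0]>95)&(hsv[...,0]<125)&(hsv[...,1]>90);b[:150]=0
cs,_=cv2.findContours(b.astype(np.uint8),cv2.RETR_EXTERNAL,cv2.CHAIN_APPROX_NONE);c=max(cs,key=cv2.contourArea)[:,0]
c=c[c[:,1]<225]; c=c[(c[:,1]<200)|(c[:,0]<200)|(c[:,0]>325)]
z=st['ee_pos'][2]-.0092
w=wrist_plane(p,st,c,z)[:,:2]
A=np.c_[2*w,np.ones(len(w))];s=np.linalg.lstsq(A,(w**2).sum(1),rcond=None)[0]
print('circle',s[:2],np.sqrt(s[2]+s[:2]@s[:2]),len(w)); M=rot(st['tool_rot']);print('in tool', M.T@np.r_[s[:2]-st['ee_pos'][:2],0]*1000)
# bar top: z=TCP+.0268
m=(im.min(2)>240);m[:225]=0;m[310:]=0;m[:,:235]=0;m[:,290:]=0
cs,_=cv2.findContours(m.astype(np.uint8),cv2.RETR_EXTERNAL,cv2.CHAIN_APPROX_NONE);c=max(cs,key=cv2.contourArea)[:,0]
print(c.min(0),c.max(0))
w=wrist_plane(p,st,c,st['ee_pos'][2]+.0268);r=cv2.minAreaRect((w[:,:2]*1000).astype(np.float32));print('bar',r, M.T@np.r_[np.array(r[0])/1000-st['ee_pos'][:2],0]*1000)
```

```text
jaw now 28.141555613932532 tilt 0.21653981094607486 delta mm [383.4761 -40.7343 -80.2433] |d| 393.89357362031376 turn 0
circle [0.4487 0.1872] 0.040440371006878785 172
in tool [-5.633  -0.0039  0.3859]
[243 234] [280 309]
bar ((449.7498779296875, 185.045654296875), (16.71752166748047, 43.82033157348633), 27.745576858520508) [-3.2708 -0.0021  0.2857]
```

jog_arm(
  deltas=[
    [10, -20, 0, 0],
    [30, -41, -5, 0],
    [60, -41, -13, 0],
    [95, -41, -20, 0],
    [130, -41, -28, 0],
    [165, -41, -35, 0],
    [200, -41, -42, 0],
    [235, -41, -49, 0],
  ],
)

```text
t: 4.8
ee_pos: [0.5167, -0.0502, 0.2317]
tool_rot: [-1.573, 0.002, -1.08]
ft_force: [0.6, 0.4, -2.2]
finger_gap: 0.198
```

jog_arm(
  deltas=[
    [35, 0, -7, 0],
    [70, 0, -15, 0],
    [105, 0, -22, 0],
    [130, 0, -28, 0],
    [145, 0, -31, 0],
    [148, 0, -31, 0],
    [148, 0, -31, 0],
    [148, 0, -31, 0],
  ],
)

```text
t: 5.47
ee_pos: [0.5592, -0.1925, 0.2324]
tool_rot: [-1.572, 0.002, -1.079]
ft_force: [0.0, 1.3, -3.3]
finger_gap: 0.2
```

Run:
```python
from plant import ctrl
from h import *
for n in('wrist','top'):
    st=ctrl.get_state()
    im,d=ctrl.capture(n);np.savez(f'pics/{n}3.npz',im=im,d=d,**{k:st[k] for k in('ee_pos','tool_rot')});cv2.imwrite(f'pics/{n}3.png',im[...,::-1])
    print(st['t'],st['joints'],st['ee_pos'],st['tool_rot'],st['ft_force'],st['finger_gap'])
```

```text
5.4667 [-0.4566  0.4043 -0.0742  1.0947  0.0007  0.6224] [ 0.5592 -0.1925  0.2324] [-1.5716  0.0024 -1.079 ] [ 0.0008  1.2561 -3.3204] 0.19950715053985116
5.5167 [-0.456   0.4036 -0.0743  1.0947  0.0006  0.6223] [ 0.5593 -0.1922  0.2327] [-1.5714  0.0018 -1.0783] [-0.0588 -0.1356 -3.3246] 0.20123355686036334
```

View pics/wrist3.png

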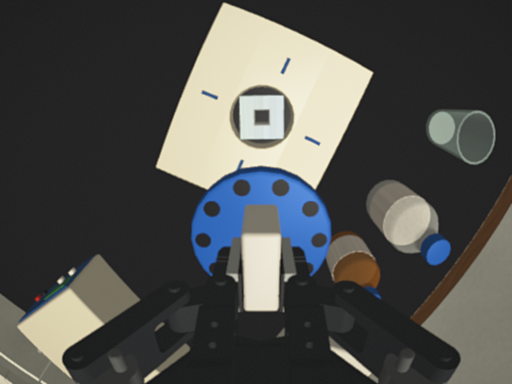

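View pics/top3.png

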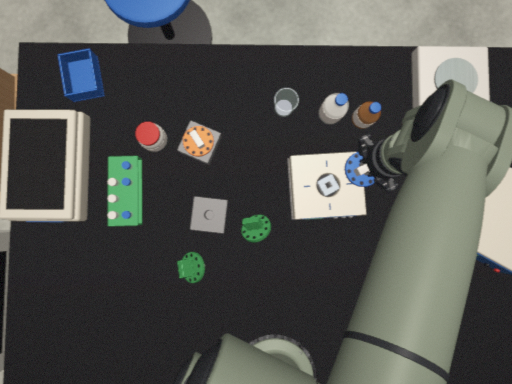

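The wrist view shows the hub at (262,117) with its square bore, sides nearly parallel to the picture's axes, so already close to the held shaft's angle. The green look-alikes on the bench have tipped or settled by themselves, since I never went near them. Now I'll measure the hub's centre and angle.

Run:
```python
from plant import ctrl
from h import *
f=np.load('pics/wrist3.npz');im=f['im'].astype(int);st={k:f[k] for k in('ee_pos','tool_rot')}
p=ctrl.camera_params('wrist');M=rot(st['tool_rot'])
cv2.imwrite('pics/w3c.png',cv2.resize(f['im'][70:165,205:320,::-1],None,fx=6,fy=6,interpolation=cv2.INTER_CUBIC))
g=im.mean(2);s=np.zeros(g.shape,bool);s[88:148,230:294]=1
hub=((im[...,2]-im[...,0]>-5)&(g>140)&s).astype(np.uint8)
cs,_=cv2.findContours(hub,cv2.RETR_EXTERNAL,cv2.CHAIN_APPROX_NONE);c=max(cs,key=cv2.contourArea)[:,0]
w=wrist_plane(p,st,c,.073);r=cv2.minAreaRect((w[:,:2]*1000).astype(np.float32));print('hub',r,c.min(0),c.max(0),'tool',M.T@np.r_[np.array(r[0])/1000-st['ee_pos'][:2],0]*1000)
fill=cv2.fillPoly(np.zeros_like(hub),[cv2.convexHull(c)],1)>0
bore=(fill&(g<140)&(abs(np.indices(g.shape)[1]-262)<13)&(abs(np.indices(g.shape)[0]-117)<13)).astype(np.uint8)
cs,_=cv2.findContours(bore,cv2.RETR_EXTERNAL,cv2.CHAIN_APPROX_NONE);c=max(cs,key=cv2.contourArea)[:,0]
w=wrist_plane(p,st,c,.073);r=cv2.minAreaRect((w[:,:2]*1000).astype(np.float32));print('bore',r,c.min(0),c.max(0))
# disc & bar offset
hsv=cv2.cvtColor(f['im'],cv2.COLOR_RGB2HSV)
b=(hsv[...,0]>95)&(hsv[...,0]<125)&(hsv[...,1]>90);b[:165]=0
k,l,sst,ce=cv2.connectedComponentsWithStats(b.astype(np.uint8));b=l==1+np.argmax(sst[1:,4])
cs,_=cv2.findContours(b.astype(np.uint8),cv2.RETR_EXTERNAL,cv2.CHAIN_APPROX_NONE);c=max(cs,key=cv2.contourArea)[:,0]
c=c[(c[:,1]<245)&(c[:,1]>169)];c=c[(c[:,1]<190)|(c[:,0]<205)|(c[:,0]>318)]
w=wrist_plane(p,st,c,st['ee_pos'][2]-.0092)[:,:2]
A=np.c_[2*w,np.ones(len(w))];q=np.linalg.lstsq(A,(w**2).sum(1),rcond=None)[0]
print('disc',np.sqrt(q[2]+q[:2]@q[:2]),M.T@np.r_[q[:2]-st['ee_pos'][:2],0]*1000)
```

```text
hub ((531.0084838867188, -138.7091522216797), (44.60492706298828, 44.21297836303711), 28.519344329833984) [239  95] [283 138] tool [-60.6803   0.144    0.5477]
bore ((531.3112182617188, -138.4236297607422), (13.175237655639648, 13.321178436279297), 28.176374435424805) [255 110] [268 123]
disc 0.041039127975588015 [-4.4639  0.0105  0.2081]
```

View pics/w3c.png

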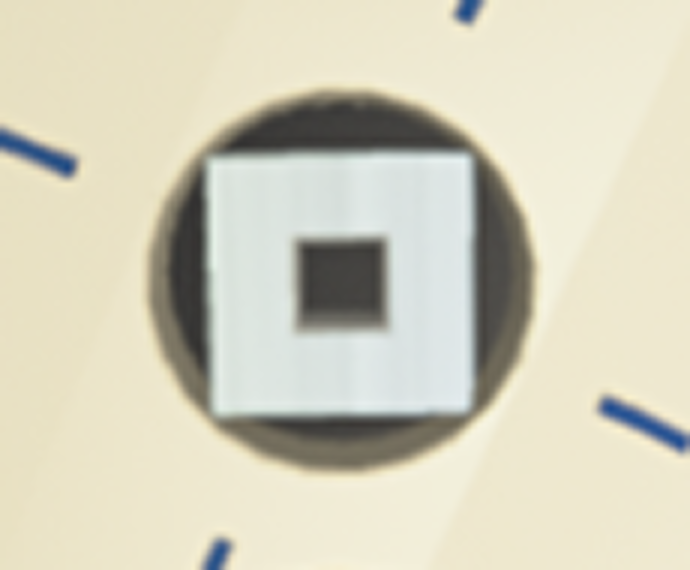

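jog_arm(
  deltas=[
    [-20, 0, 0, 0],
    [-40, 10, 0, 0],
    [-55, 30, 1, 0],
    [-57, 50, 1, 0],
    [-57, 70, 1, 0],
    [-57, 78, 1, 0],
    [-57, 80, 1, 0],
    [-57, 80, 1, 0],
  ],
)

```text
t: 6.23
ee_pos: [0.5338, -0.1425, 0.1534]
tool_rot: [-1.571, 0.0, -1.079]
ft_force: [-0.1, -1.0, -1.9]
finger_gap: 0.201
```

Run:
```python
from plant import ctrl
from h import *
for n in('scene','top','wrist'):
    st=ctrl.get_state()
    im,d=ctrl.capture(n);np.savez(f'pics/{n}4.npz',im=im,d=d,**{k:st[k] for k in('ee_pos','tool_rot')});cv2.imwrite(f'pics/{n}4.png',im[...,::-1])
    print(st['t'],st['ee_pos'],st['tool_rot'],st['ft_force'],st['finger_gap'])
a=cv2.resize(cv2.imread('pics/scene4.png')[80:220,120:260],None,fx=4,fy=4)
b=cv2.resize(cv2.imread('pics/top4.png')[140:230,270:390],None,fx=4,fy=4);b=cv2.copyMakeBorder(b,0,200,0,0,0)[:560]
o=cv2.resize(np.hstack([a,b]),None,fx=.75,fy=.75);cv2.imwrite('pics/m4.png',o)
```

```text
6.2333 [ 0.5338 -0.1425  0.1534] [-1.571   0.0004 -1.0789] [-0.0812 -0.9694 -1.9193] 0.20101123411249874
6.2833 [ 0.5344 -0.1429  0.1541] [-1.5701 -0.0007 -1.0793] [-0.6314 -0.0342 -2.2306] 0.1982286660607266
6.3333 [ 0.5348 -0.1433  0.1545] [-1.5695 -0.0015 -1.0796] [ 0.2567  0.0112 -3.1578] 0.1984781740469039
```

View pics/m4.png

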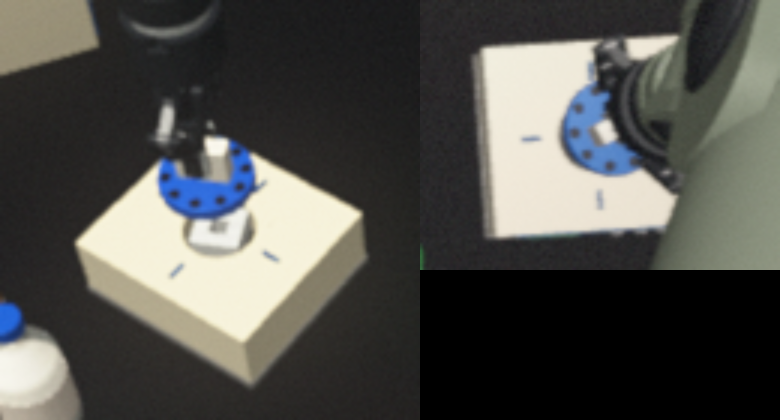

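Run:
```python
from plant import ctrl
from h import *
for n,box in(("top",(300,150,350,200)),("scene",(165,115,210,160))):
    P=ctrl.camera_params(n);f=np.load(f'pics/{n}4.npz');im=f['im'];hsv=cv2.cvtColor(im,cv2.COLOR_RGB2HSV)
    b=(hsv[...,0]>100)&(hsv[...,0]<130)&(hsv[...,1]>110);s=np.zeros_like(b);a,t,c,e=box;s[t:e,a:c]=1;b&=s
    b=cv2.morphologyEx(b.astype(np.uint8),cv2.MORPH_OPEN,np.ones((2,2)))
    cs,_=cv2.findContours(b,cv2.RETR_EXTERNAL,cv2.CHAIN_APPROX_NONE);c=max(cs,key=cv2.contourArea)[:,0]
    hull=cv2.convexHull(c)[:,0]
    M=rot(f['tool_rot'])
    z=f['ee_pos'][2]-.0092-(0.007 if n=='scene' else 0)
    w=pts_on_plane(P,c,z)[:,:2]
    from scipy.optimize import least_squares
    # robust fixed-radius circle
    r=least_squares(lambda q:np.linalg.norm(w-q,axis=1)-.0415,w.mean(0),loss='soft_l1',f_scale=.001)
    res=np.linalg.norm(w-r.x,axis=1)-.0415
    print(n,len(w),'centre',r.x,'inliers',(abs(res)<.0015).sum(),'tool off',M.T@np.r_[r.x-f['ee_pos'][:2],0]*1000)
```

```text
top 105 centre [ 0.5371 -0.1564] inliers 9 tool off [13.1193  0.0065 -3.9568]
scene 113 centre [ 0.5355 -0.1359] inliers 39 tool off [-5.0284  0.0011  4.5836]
```

The two-view circle fit isn't trustworthy because the gripper hides most of the disc. I'll use the wrist and top measurements, which agree within the capture range, and feel the way down gently.

jog_arm(
  deltas=[
    [0, 5, 0, 0],
    [0, 10, 0, 0],
    [0, 14, 0, 0],
    [0, 18, 0, 0],
    [0, 20, 0, 0],
    [0, 22, 0, 0],
    [0, 24, 0, 0],
    [0, 24, 0, 0],
  ],
)

```text
t: 7.05
ee_pos: [0.5337, -0.143, 0.1288]
tool_rot: [-1.571, 0.001, -1.08]
ft_force: [-0.1, -0.5, -3.3]
finger_gap: 0.199
```

jog_arm(
  deltas=[
    [0, 1, 0, 0],
    [0, 2, 0, 0],
    [0, 3, 0, 0],
    [0, 4, 0, 0],
    [0, 5, 0, 0],
    [0, 5, 0, 0],
  ],
)

```text
t: 7.55
ee_pos: [0.5334, -0.1422, 0.1239]
tool_rot: [-1.57, 0.002, -1.079]
ft_force: [-1.3, 3.4, -1.8]
finger_gap: 0.197
```

Run:
```python
from plant import ctrl
from h import *
for n in('scene',):
    st=ctrl.get_state()
    im,d=ctrl.capture(n);cv2.imwrite(f'pics/{n}5.png',cv2.resize(im[80:220,120:260,::-1],None,fx=4,fy=4))
    st=ctrl.get_state();print(st['t'],st['ee_pos'],st['tool_rot'],st['ft_force'],st['torque'],st['finger_gap'])
```

```text
7.6 [ 0.5334 -0.1422  0.1238] [-1.5706  0.002  -1.0794] [-0.3748  3.3783 -1.3726] [ 0.8802  0.2818 -0.0079] 0.20001501078399897
```

View pics/scene5.png

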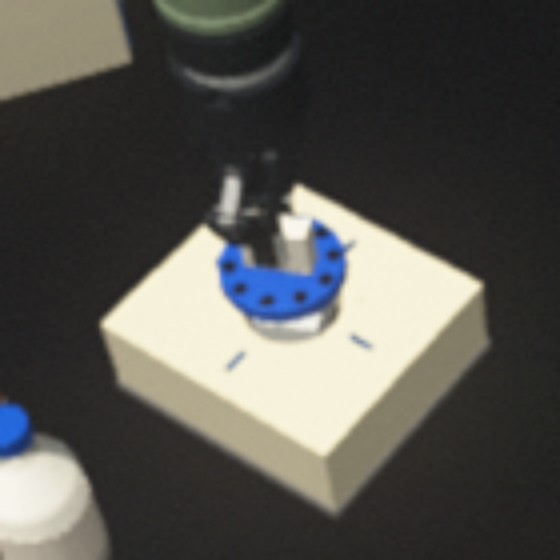

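The nose is in the bore, with about 3.4 N of side force toward tool -x. I'll shift that way to centre it.

jog_arm(
  deltas=[
    [-1, 0, 0, 0],
    [-1.5, 0, 0, 0],
    [-1.5, 0, 0, 0],
    [-1.5, 0, 0, 0],
  ],
)

```text
t: 7.93
ee_pos: [0.5332, -0.1419, 0.1241]
tool_rot: [-1.571, -0.0, -1.08]
ft_force: [0.1, 2.0, -3.0]
finger_gap: 0.2
```

```bash
cat > s.py <<'E'
from plant import ctrl
from h import *
st=ctrl.get_state();M=rot(st['tool_rot']);print(st['t'],st['ee_pos'],st['tool_rot'],'F tool',M.T@st['ft_force'],'M tool',M.T@st['torque'],st['finger_gap'])
E
python3 s.py
```

```text
7.9333 [ 0.5332 -0.1419  0.1241] [-1.571  -0.0001 -1.0799] F tool [-1.7126  3.0125  1.0083] M tool [0.1061 0.0217 0.3674] 0.1996198175626961
```

jog_arm(
  deltas=[
    [-1, 0, 0.5, 0],
    [-1.2, 0, 0.5, 0],
    [-1.2, 0, 0.5, 0],
    [-1.2, 0, 0.5, 0],
  ],
)

```text
t: 8.27
ee_pos: [0.5332, -0.1409, 0.1244]
tool_rot: [-1.571, -0.001, -1.08]
ft_force: [-0.6, -1.0, -2.8]
finger_gap: 0.198
```

```bash
python3 s.py
```

```text
8.2667 [ 0.5332 -0.1409  0.1244] [-1.5711 -0.0009 -1.0801] F tool [ 0.6331  2.7527 -0.9626] M tool [-0.1434 -0.0323 -0.0756] 0.19762283179084153
```

Centred, with no side load. Now a light push down to feel whether the corners seat or slip in.

jog_arm(
  deltas=[
    [0, 0.7, 0, 0],
    [0, 1.4, 0, 0],
    [0, 2, 0, 0],
    [0, 2.6, 0, 0],
    [0, 3.2, 0, 0],
    [0, 3.8, 0, 0],
    [0, 4, 0, 0],
    [0, 4, 0, 0],
  ],
)

```text
t: 8.93
ee_pos: [0.5329, -0.1405, 0.1203]
tool_rot: [-1.571, -0.0, -1.08]
ft_force: [-0.7, -0.7, -1.0]
finger_gap: 0.2
```

```bash
python3 s.py
```

```text
8.9333 [ 0.5329 -0.1405  0.1203] [-1.5711 -0.     -1.0798] F tool [ 0.2885  1.0222 -0.9489] M tool [-0.4269 -0.018   0.0548] 0.20006367712768622
```

jog_arm(
  deltas=[
    [0, 0.6, 0, 0],
    [0, 1.2, 0, 0],
    [0, 1.8, 0, 0],
    [0, 2.4, 0, 0],
    [0, 3, 0, 0],
    [0, 3, 0, 0],
  ],
)

```text
t: 9.43
ee_pos: [0.5327, -0.1405, 0.117]
tool_rot: [-1.571, 0.0, -1.08]
ft_force: [-1.7, -1.8, -3.3]
finger_gap: 0.197
```

```bash
python3 s.py
```

```text
9.4333 [ 0.5327 -0.1405  0.117 ] [-1.5715  0.0003 -1.0799] F tool [ 0.8083  3.2751 -2.3181] M tool [-0.6913 -0.0372 -0.0399] 0.19667791859083417
```

The square has slipped in: TCP is 5 mm below the corner-rest height with no vertical load. There's a side load of -2.3 N along tool z, so I'll ease that way and keep lowering.

jog_arm(
  deltas=[
    [0, 0, -0.8, 0],
    [0, 1, -0.8, 0],
    [0, 2, -0.8, 0],
    [0, 3, -0.8, 0],
    [0, 4, -0.8, 0],
    [0, 5, -0.8, 0],
    [0, 6, -0.8, 0],
    [0, 6, -0.8, 0],
  ],
)

```text
t: 10.1
ee_pos: [0.5325, -0.1407, 0.1111]
tool_rot: [-1.57, 0.0, -1.08]
ft_force: [0.4, -0.4, -2.9]
finger_gap: 0.201
```

```bash
python3 s.py
```

```text
10.1 [ 0.5325 -0.1407  0.1111] [-1.5704  0.0003 -1.0797] F tool [0.5372 2.9464 0.1216] M tool [ 0.0111  0.0028 -0.0586] 0.20070243737473267
```

jog_arm(
  deltas=[
    [0, 1.5, 0, 0],
    [0, 3, 0, 0],
    [0, 4.5, 0, 0],
    [0, 6, 0, 0],
    [0, 7.5, 0, 0],
    [0, 9, 0, 0],
    [0, 10, 0, 0],
    [0, 10, 0, 0],
  ],
)

```text
t: 10.77
ee_pos: [0.5322, -0.1408, 0.101]
tool_rot: [-1.571, 0.0, -1.08]
ft_force: [-0.4, 0.4, -3.0]
finger_gap: 0.198
```

```bash
python3 s.py
```

```text
10.7667 [ 0.5322 -0.1408  0.101 ] [-1.5711  0.0004 -1.0798] F tool [-0.5589  3.0121 -0.1627] M tool [-0.0363 -0.0045  0.0158] 0.19805798981939826
```

Going smoothly. The last few mm in small steps, until the wrist stops carrying the weight.

jog_arm(
  deltas=[
    [0, 0.7, 0, 0],
    [0, 1.4, 0, 0],
    [0, 2.1, 0, 0],
    [0, 2.8, 0, 0],
    [0, 3.5, 0, 0],
    [0, 3.8, 0, 0],
    [0, 3.8, 0, 0],
  ],
)

```text
t: 11.35
ee_pos: [0.5323, -0.1408, 0.0974]
tool_rot: [-1.571, 0.0, -1.08]
ft_force: [-0.4, 0.3, -2.5]
finger_gap: 0.203
```

jog_arm(
  deltas=[
    [0, 0.4, 0, 0],
    [0, 0.8, 0, 0],
    [0, 0.8, 0, 0],
  ],
)

```text
t: 11.6
ee_pos: [0.5323, -0.1408, 0.0966]
tool_rot: [-1.571, 0.0, -1.08]
ft_force: [-0.1, -0.6, -2.7]
finger_gap: 0.201
```

```bash
python3 s.py
```

```text
11.6 [ 0.5323 -0.1408  0.0966] [-1.5708  0.0001 -1.0798] F tool [ 0.4523  2.6706 -0.3495] M tool [ 0.0502 -0.0016  0.0004] 0.2011548172729263
```

jog_arm(
  deltas=[
    [0, 0.4, 0, 0],
    [0, 0.8, 0, 0],
    [0, 0.8, 0, 0],
  ],
)

```text
t: 11.85
ee_pos: [0.5324, -0.1409, 0.0963]
tool_rot: [-1.571, -0.0, -1.08]
ft_force: [-1.7, 0.1, 1.8]
finger_gap: 0.196
```

jog_arm(
  deltas=[
    [0, 0.4, 0, 0],
    [0, 0.8, 0, 0],
    [0, 0.8, 0, 0],
  ],
)

```text
t: 12.1
ee_pos: [0.5324, -0.1409, 0.0963]
tool_rot: [-1.57, -0.001, -1.08]
ft_force: [-2.9, 0.5, 8.4]
finger_gap: 0.201
```

```bash
python3 s.py
```

```text
12.1 [ 0.5324 -0.1409  0.0963] [-1.5704 -0.0006 -1.0798] F tool [-1.8012 -8.3604 -2.3096] M tool [-0.6273  0.0295  0.679 ] 0.20132539315882494
```

The rotor is seated: height stopped at 0.0963 m (predicted 0.0962) and the contact force rose. I'll relieve the push and release.

jog_arm(
  deltas=[
    [0, -0.9, 0, 0],
    [0, -0.9, 0, 0],
  ],
)

```text
t: 12.27
ee_pos: [0.5326, -0.1409, 0.0963]
tool_rot: [-1.57, -0.001, -1.08]
ft_force: [-1.6, 1.2, 3.8]
finger_gap: 0.2
```

jog_arm(
  deltas=[
    [0, 0, 0, 0],
    [0, 0, 0, 0],
    [0, 0, 0, 0],
    [0, 0, 0, 0],
    [0, 0, 0, 0],
    [0, 0, 0, 0],
  ],
  grip=60,
)

```text
t: 12.77
ee_pos: [0.5324, -0.1409, 0.0959]
tool_rot: [-1.571, 0.0, -1.08]
ft_force: [0.3, 0.6, -0.8]
finger_gap: 0.705
```

jog_arm(
  deltas=[
    [0, -5, 0, 0],
    [0, -15, 0, 0],
    [0, -30, 0, 0],
    [0, -50, 0, 0],
    [0, -75, 0, 0],
    [0, -100, 0, 0],
    [0, -120, 0, 0],
    [0, -120, 0, 0],
  ],
)

```text
t: 13.43
ee_pos: [0.5349, -0.1419, 0.2216]
tool_rot: [-1.565, -0.007, -1.08]
ft_force: [0.9, -0.7, 0.4]
finger_gap: 0.705
```

```bash
python3 s.py
python3 - <<'E'
from plant import ctrl
from h import *
st=ctrl.get_state();im,d=ctrl.capture('wrist');cv2.imwrite('pics/w6.png',im[...,::-1]);np.savez('pics/w6.npz',im=im,d=d,**{k:st[k] for k in('ee_pos','tool_rot')})
im,d=ctrl.capture('scene');cv2.imwrite('pics/s6.png',im[...,::-1]);np.savez('pics/s6.npz',im=im,d=d)
E
```

```text
13.4333 [ 0.5349 -0.1419  0.2216] [-1.5654 -0.0065 -1.0797] F tool [ 0.9999 -0.4268  0.4464] M tool [ 0.0746  0.0247 -0.0122] 0.7051595352997412
```

View pics/w6.png

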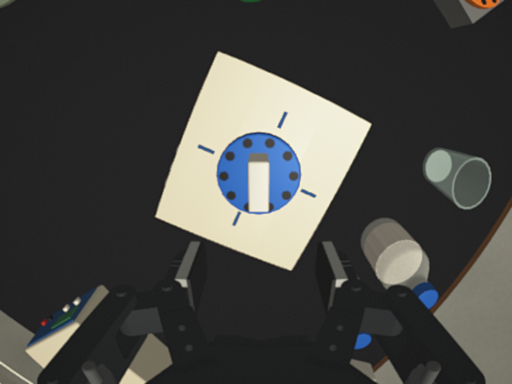

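View pics/s6.png

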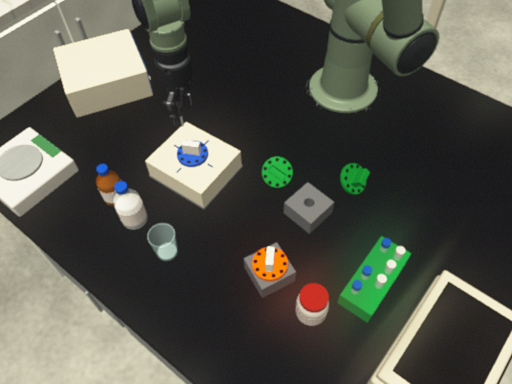

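The wrist view shows the disc centred on the drive at (258,173). The scene view shows it flat on the unit at (192,153), the orange rotor still in its stand at (270,264), and the bottles, jar, beaker and rack unmoved. Last check is the heights.

Run:
```python
from plant import ctrl
from h import *
P=ctrl.camera_params('scene');f=np.load('pics/s6.npz');im,d=f['im'],f['d'];hsv=cv2.cvtColor(im,cv2.COLOR_RGB2HSV)
b=(hsv[...,0]>100)&(hsv[...,0]<130)&(hsv[...,1]>120);s=np.zeros_like(b);s[138:168,172:212]=1
q=depth_pts(P,np.argwhere(b&s)[:,::-1],d);print('disc depth z (expect .087)',np.percentile(q[:,2],[25,50,75]))
f=np.load('pics/w6.npz');im=f['im'];hsv=cv2.cvtColor(im,cv2.COLOR_RGB2HSV);p=ctrl.camera_params('wrist')
b=(hsv[...,0]>95)&(hsv[...,0]<125)&(hsv[...,1]>90);s=np.zeros_like(b);s[128:218,212:305]=1
m=(b&s).astype(np.uint8);m=cv2.morphologyEx(m,cv2.MORPH_OPEN,np.ones((5,5)))
cs,_=cv2.findContours(m,cv2.RETR_EXTERNAL,cv2.CHAIN_APPROX_NONE);c=max(cs,key=cv2.contourArea)[:,0]
w=wrist_plane(p,f,c,.087);print(cv2.minEnclosingCircle((w[:,:2]*1000).astype(np.float32)))
st=ctrl.get_state();print(st['t'],st['qd'],st['ft_force'])
print(ctrl.sign_off())
```

```text
disc depth z (expect .087) [0.083  0.0844 0.0858]
((531.1348876953125, -137.5424041748047), 40.9684944152832)
13.5333 [-0.0012  0.0295 -0.0398 -0.0147  0.0005  0.001 ] [ 0.3324  0.1665 -0.6277]
the job is handed in; nothing more can be done
None
```

I fitted the blue rotor on the drive unit, released it and handed the job in at about 13.5 s. By my checks it sits fully home; sign-off reports no verdict.

**What I did**
- I gripped the rotor by its bar and lifted it out of the stand. The wrist camera put the hub at 28.5° and the jaws at 28.2°, so shaft and bore were already matched.
- With the nose in the bore I took off a side load of about 3 N. The square then slipped in under a light push with no turning, so I did not do the turning search.
- I lowered it in small steps until it stopped. The largest push I read was about 8 N, and I eased off before letting go.

**Last checks**
- **Height:** the tool stopped at 96.3 mm, against 96.2 mm predicted for fully home. The scene camera's depth put the disc at 84 mm instead of 87 mm; it also read the blue disc 2 mm low in its stand.
- **Centring:** the wrist camera put the disc at (531, -138) mm and had earlier put the hub at (531, -139) mm. The top camera had put the hub at (533, -141) mm, which roughly fits the 2 mm calibration error.
- **Surroundings:** the arm ended well clear. In the pictures the orange rotor is still in its stand, and the bottles, jar, beaker and rack look unmoved. I did not measure their positions.

**What disagreed**
- One circle fit of the held disc, just before insertion, gave useless values because the gripper hid most of the disc. I ignored it and went by feel.
- The green look-alike rotors shifted on the bench during the run. I did not go near them and did not look into why.

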